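# Set a spectacle front under the drill and draw the suction clamp

### The job

The spectacle front on the sliding carriage is to be drilled at its yellow dot: slide the carriage by its black knob until the dot sits right under the tip of the drill bit. Then, to hold the front down, draw the suction pump's rod straight up out of its cylinder, without forcing it sideways, until the green ring stands clear of the cylinder's mouth and the red ring is still inside, and finish while holding it there: it sinks back if let go. Keep off the drill stand and leave the other things on the bench alone.

Things in the scene. Friction and masses are not known exactly. Their poses are not given: they have to be found in the camera images.
- rig: The drilling rig's grey base plate with two steel guides, 140 (x) x 340 (y) x 12 mm, guides up to 24 mm high; fixed. Origin under its centre at bench level; the carriage slides along its +y axis.
- carriage (a joint): Travel of the carriage along the rig's +y, 0 to 0.11 m, 0 at the -y end. It starts on the -y side of the drill; the dot reaches the tip at 0.05 to 0.09 m. About 3 N slides it and it stays where left. An aluminium plate 92 (x) x 205 (y) mm, top 28 mm above the bench, with a purple spectacle front (6 mm thick, 144 mm along y) fixed on it and a knob near its -y end.
- dot (a point): Centre of the yellow dot (10 mm across) on the spectacle front's +y end, on the front's top face, 34 mm above the bench, on the line that passes under the drill tip.
- knob_top (a point): Centre of the top face of the carriage's upright black knob: a cylinder 24 mm across and 39 mm tall on a thinner 18 mm neck, top 83 mm above the bench (55 mm above the carriage plate). It lies 174 mm from the dot, on the rig's -y side.
- drill_tip (a point): Tip of the 3 mm drill bit, pointing straight down, 45 mm above the bench (11 mm above the spectacle front). Fixed; it hangs from a black handpiece 36 mm across and 260 mm high on a blue arm.
- stand: The fixed drill stand: origin under its steel column (20 mm across, 247 mm tall) at bench level; the drill hangs 100 mm from the column towards the stand's -x and 70 mm towards its -y, on a blue arm 193 to 217 mm above the bench.
- pump: The suction pump's fixed square aluminium cylinder, 44 x 44 x 100 mm, origin under its centre at bench level, z up. The bore runs down its middle, 17.5 mm wide, 75 mm deep (its floor is 25 mm above the origin).
- mouth (a point): Centre of the bore's mouth, in the pump's top face, 100 mm above the bench.
- rod: The pump's loose steel rod, 16 mm across, 0.15 to 0.31 kg, upright in the bore with its foot on the bore's floor at the start. Origin at the centre of its foot, z along the rod. The black grip, a cylinder 22 mm across, runs from 85 to 125 mm above the foot (10 to 50 mm above the mouth at the start). Only weight and rubbing resist; pulled off line it binds against the bore.
- green_ring (a point): Centre of the green ring on the rod's shaft, which spans 41 to 47 mm above the rod's foot; a red ring spans 23 to 29 mm. Both are inside the bore at the start. Drawn up 34 mm the green ring is just clear of the mouth, beyond 46 mm the red ring begins to show; 40 mm is midway.
- rod_top (a point): Centre of the top face of the rod's black grip, 125 mm above the rod's foot.
- spare_front: A loose light-purple spectacle front lying flat, 144 x 58 x 6 mm, origin under the middle. To be left alone.
- file: A loose flat file with a wooden handle, 240 mm long, 24 mm high, origin under its ferrule. To be left alone.
- polish: A loose jar of polish with a white cap, 52 mm across, 65 mm tall, origin under its centre. To be left alone.
Not all that is in view belongs to the job. Several things look just like the stand: the one meant starts farthest to the robot's left. What is shaped like the rod but purple is not meant.

How it is judged:
By the outcome, as a careful person would: the job done as asked, in the order asked, and still so for the second after the job is handed in, while the arm keeps its last pose, push and grip.
It also fails if it takes over 50 s, if anything falls off the work surface, if the arm or the gripper's body presses on something with over 40 N, if the wrist force passes 120 N, or if a joint passes its speed limit or range.

### The arm

A 6-joint arm with a two-finger parallel gripper is mounted at the origin on the work surface. World frame = base frame: x ahead of the robot, y to its left, z up, the work surface at z = 0. Lengths are in mm, angles in rad, forces in N, time in s.
With the tool pointing down it reaches from about 250 to 800 mm from the base axis. Payload 8.5 kg.
Tool frame: the origin (TCP) lies at the centre of the arm's flange, where the gripper is bolted on; the fingertips stand 173 mm ahead of it and the grasp point (between the pads) lies 155 mm ahead of it (r.grip_depth is the distance from the TCP to the grasp point, in mm); z points along the fingers, y is the direction in which the jaws open and shut (so a half turn about z gives the same grasp; the last joint's range is limited). The gripper opens to 85 mm and grips with 20 to 120 N. Pads are 22 mm wide; open, the fingers measure 114 mm over their backs; the gripper's body (76 mm by 85 mm) begins 54 mm behind the grasp point. The pads swing forward as they close: fully open they stand 13 mm farther back than shut.
Start: joints at [1.177, 0.238, -0.013, 1.319, 0, 1.571], TCP at [201.431, 484.792, 404.676] pointing down, gripper open.
Joint ranges: [-2.66, 2.66], [-1.03, 1.9], [-1.14, 1.46], [-1.82, 2.27], [-1.45, 1.34], [-3.14, 3.14]. Speed limits (rad/s): [2.22, 2.22, 2.79, 3.14, 3.14, 3.14].

### API

Orientations are given as a rotation vector (axis times angle).
In Python, from cell import status, vision, ticket, models, r gives the robot as it stands.
- The arm moves only by the shell command python3 -m inch 'ROWS' [OPENING]. ROWS is text: rows parted by semicolons, each of 4 numbers parted by spaces: the shift along the tool's x, y, z in m, then the turn about the tool's z in degrees. A call has 1 to 20 rows; each row shifts and turns the commanded pose from where the row before left it, along the tool's axes as they then stand; what a row does not reach is not made up. A row lasts 1/8 s, in which the tool goes at most 62.5 mm and 10.7 degrees, less where a joint would pass 70% of its speed; a pose out of reach is approached as far as the arm can. A call is refused whole if a number of a shift passes 0.0625 or a number of a turn 10.7, either way. A call with a gripper value outside its range is refused whole. OPENING is the finger opening in m, from 0 to 0.0854, set as the call begins (- or left out, the last holds). The fingers move at their own pace and stop on an object; the grip force is fixed at half the most. Time passes only in rows, so rows that do not move let the fingers close. It gives the time, the measured TCP pose, the force and the opening at its end, in the units of the state.
- status.read_state(): the state, without advancing time (a new reading comes with each control period).
- vision.read_camera(name): name is "side" or "top" or "wrist"; returns (picture, depth): 384x512x3 uint8, blue, green, red; 384x512 float32, mm along the optical axis (not along the pixel's ray), 0 where there is no reading.
- vision.camera_info(name): a dict with "mtx" (3x3 intrinsics, pixels), "R" (3x3) and "t" (3): a world point X has camera coordinates R X + t; the wrist camera has in their place "mount" (4x4, takes a point from camera to tool coordinates, whose origin is the TCP and whose axes are the flange's). Camera axes: x right, y down, z forward; pixel columns grow to the right and rows downward; lengths in mm; the calibration is good to about 2 mm. A picture is of the moment at which its call begins: read the wrist's pose just before it. camera_info takes no time and is no camera call.
- ticket.close_job(): hands the job in, once; it reports no verdict.
Trained networks look in the newest picture that a camera, given by its name, has taken for a name from the list of things; names that differ only in an ending like _2 or _b are one class to them, and where a whole thing is asked for, a point or a joint stands for the part that bears it (a point fixed in the world has none). Each returns a list of dicts, best first, with "conf" (0 to 1); they miss things now and then, are a little off and sometimes report something else, mostly with a low value. They report only what shows in the picture. A call takes as long as a camera call. They do not tell look-alikes from the thing itself.
- models.find_in(camera, label): "bbox" ([centre column, centre row, width, height] in pixels, round what is visible of it).
- models.masks_of(camera, label): "region" (384x512 bool, what is visible of it) and "bbox" ([centre column, centre row, width, height] in pixels, round what is visible of it).
- models.mark_of(camera, label): "location" ([column, row] in pixels: a listed point, or the origin of a listed thing).
The state is a dict: "time_s": time; "qpos": joint angles; "joint_vel": joint speeds; "effort": joint torques, N m; "tcp_pos": TCP position; "eef_rot": TCP orientation; "force": force on the tool from outside, world axes, zero at the start; "ft_torque": the same for the moment, N m; "finger_gap": opening from 0.0 (shut) to 1.0 (fully open).
Only numpy, scipy, OpenCV 4.12 (cv2) and the standard library are available. Lean on these libraries where they do the work, as an engineer would, in place of code of your own. Each camera call takes 0.05 s, during which the arm holds its last target.

## Working session

There is one attempt and no reset: what is moved stays moved. The work goes in short steps, Python scripts to look and compute and a shell command to move; the robot and the scene stay as the last step left them, time stands still between calls to the robot, and variables do not carry over. Pictures are saved under pics/ and viewed, and the job is handed in when it is done.

```bash
ls; mkdir -p pics; python3 - <<'E'
from cell import status, vision, models, r
import cv2
print(status.read_state()); print(r.grip_depth)
for c in ("side","top"):
    p,d=vision.read_camera(c); cv2.imwrite(f"pics/{c}0.png",p)
    print(c,vision.camera_info(c))
print(vision.camera_info("wrist"))
E
```

```text
pics
{'time_s': 0.0, 'qpos': array([ 1.17698048e+00,  2.38767445e-01, -1.42801366e-02,  1.31920821e+00,
       -3.52526815e-05,  1.57083634e+00]), 'joint_vel': array([-0.00013252,  0.00152397, -0.00071886, -0.00118944,  0.00038879,
        0.00083372]), 'effort': array([ 1.50425367e-03, -5.38775432e+01,  3.46433473e+01,  1.85617805e-02,
        8.17658884e-05, -3.20604791e-06]), 'tcp_pos': array([201.38543268, 484.64360667, 404.07436897]), 'eef_rot': array([-6.14627073e-01, -3.08062596e+00,  2.25888974e-03]), 'force': array([ 0.16226693, -0.10128382,  0.15515338]), 'ft_torque': array([0.03705815, 0.03591357, 0.00687029]), 'finger_gap': 0.9991054792053514}
154.70000000000002
side {'mtx': array([[353.37112915,   0.        , 256.25628675],
       [  0.        , 353.37112915, 191.11802336],
       [  0.        ,   0.        ,   1.        ]]), 'R': array([[ 0.86337169, -0.50392855,  0.02540361],
       [-0.25871833, -0.48535881, -0.83515965],
       [ 0.43319066,  0.71448082, -0.54942061]]), 't': array([-461.23171277,  303.66723393,  596.54269526])}
top {'mtx': array([[440.32095479,   0. 
[... 151 characters left out ...]
8, -0.99981831,  0.01609692],
       [-0.99642845, -0.01152164, -0.08365164],
       [ 0.0838219 , -0.01518539, -0.99636504]]), 't': array([  84.53076348,  593.98369067, 1130.78046108])}
{'mtx': array([[288.17098542,   0.        , 257.46769478],
       [  0.        , 288.17098542, 190.59490247],
       [  0.        ,   0.        ,   1.        ]]), 'mount': array([[ 1.56347081e-03, -9.59981197e-01, -2.80060097e-01,
         7.16122907e+01],
       [ 9.99998625e-01,  1.65572821e-03, -9.28346747e-05,
        -5.48512425e-01],
       [ 5.52822946e-04, -2.80059566e-01,  9.59982465e-01,
         3.07221283e+01],
       [ 0.00000000e+00,  0.00000000e+00,  0.00000000e+00,
         1.00000000e+00]])}
```

View pics/side0.png

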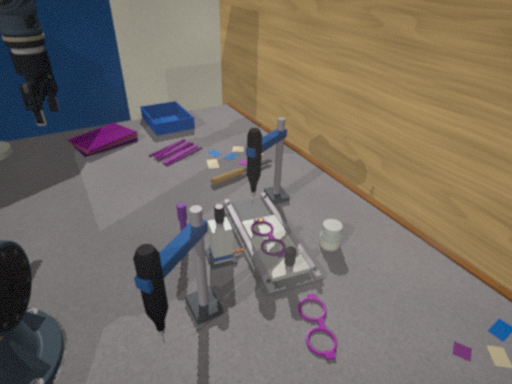

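View pics/top0.png

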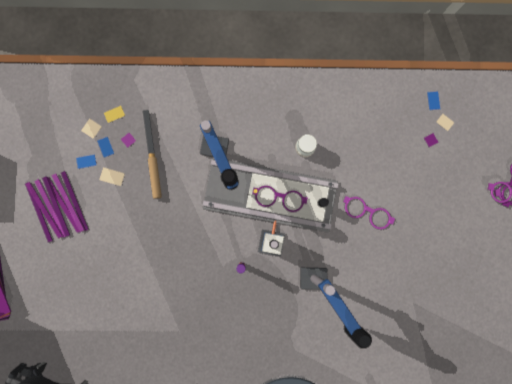

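```bash
cat > h.py <<'E'
from cell import status, vision, models, r
import numpy as np, cv2
from scipy.spatial.transform import Rotation as Ro
def ext(c,st=None):
    i=vision.camera_info(c)
    if c!="wrist": return i["mtx"],np.array(i["R"]),np.array(i["t"])
    T=np.eye(4);T[:3,:3]=Ro.from_rotvec(st["eef_rot"]).as_matrix();T[:3,3]=st["tcp_pos"]
    M=np.linalg.inv(T@i["mount"]); return i["mtx"],M[:3,:3],M[:3,3]
def atz(c,px,z,st=None):
    K,R,t=ext(c,st); d=R.T@np.linalg.inv(K)@[px[0],px[1],1]; o=-R.T@t
    return o+d*(z-o[2])/d[2]
def proj(c,X,st=None):
    K,R,t=ext(c,st); p=K@(R@np.asarray(X,float)+t); return p[:2]/p[2]
def cloud(c,d,st=None):
    K,R,t=ext(c,st); v,u=np.mgrid[:d.shape[0],:d.shape[1]]
    P=np.stack([(u-K[0,2])/K[0,0]*d,(v-K[1,2])/K[1,1]*d,d],-1)
    return (P-t)@R
E
python3 - <<'E'
from h import *
Z=dict(dot=34,knob_top=83,drill_tip=45,mouth=100,rod_top=150,rig=0,stand=0,pump=0,rod=25)
for c in ("top","side"):
    p,d=vision.read_camera(c); X=cloud(c,d)
    np.save(f"{c}d.npy",d); cv2.imwrite(f"pics/{c}1.png",cv2.resize(p[100:330,150:420],None,fx=2.9,fy=2.5,interpolation=cv2.INTER_CUBIC))
    for l,z in Z.items():
        for m in models.mark_of(c,l)[:4]:
            u,v=m["location"]; print(c,l,round(m["conf"],2),np.round([u,v],1),np.round(atz(c,(u,v),z),1),"depth",np.round(X[int(round(v)),int(round(u))]))
print(status.read_state()["time_s"])
E
```

```text
top dot 0.77 [252.8 193.2] [594.5 101.2  34. ] depth [595. 101.  36.]
top dot 0.58 [366.6 209. ] [ 556.6 -195.5   34. ] depth [ 558. -204.    6.]
top knob_top 0.58 [322.6 201.2] [572.3 -72.6  83. ] depth [573. -73.  86.]
top mouth 0.94 [274.5 243. ] [468.   47.6 100. ] depth [469.  52. 152.]
top rod_top 0.58 [237.5 267.1] [413.3 135.3 150. ] depth [411. 135. 125.]
top rod_top 0.45 [270.5 242.5] [470.4  59.7 150. ] depth [471.  61. 146.]
top rig 0.59 [273.1 194.9] [593.5  46.6   0. ] depth [591.  48.  30.]
top stand 0.92 [214.  148.3] [717.8 207.    0. ] depth [678. 189. 213.]
top stand 0.7 [312.4 280.2] [368.7 -58.9   0. ] depth [375. -50.  55.]
top pump 0.71 [270.7 238.8] [476.4  52.1   0. ] depth [478.  56. 102.]
top rod 0.55 [273.7 241.9] [468.9  45.5  25. ] depth [472.  52. 150.]
top rod 0.39 [244.8 263.2] [413.3 119.9  25. ] depth [412. 120.  -1.]
side dot 0.84 [261.8 219.9] [604.   93.1  34. ] depth [603.  91.  36.]
side knob_top 0.65 [289.2 249.1] [569.7 -72.9  83. ] depth [571. -71.  82.]
side drill_tip 0.65 [255.  202.6] [619.2 154.5  45. ] depth [643. 195.  11.]
side drill_tip 0.62 [162.5 342.2] [ 274.5 -126.8   45. ] depth [278. -94.  -1.]
side drill_tip 0.47 [220.1 205.4] [531.2 187.1  45. ] depth [473.  57. 148.]
side mouth 0.93 [219.5 222.4] [470.8  59.  100. ] depth [464.  42. 115.]
side rod_top 0.63 [181.  201.6] [403.1 106.  150. ] depth [ 218. -511.  593.]
side rod_top 0.59 [219.9 207.9] [467.   45.3 150. ] depth [468.  46. 149.]
side rig 0.75 [265.5 238.6] [596.1  59.5   0. ] depth [579.  31.  28.]
side stand 0.59 [275.2 195.6] [723.9 212.    0. ] depth [709. 192.  15.]
side pump 0.8 [224.7 257. ] [476.5  49.6   0. ] depth [468.  29.  21.]
1.1
```

View pics/top1.png

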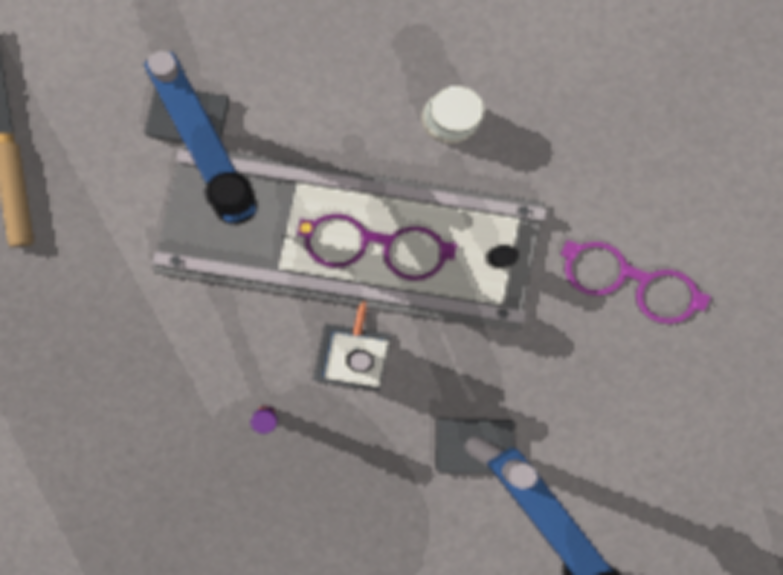

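View pics/side1.png

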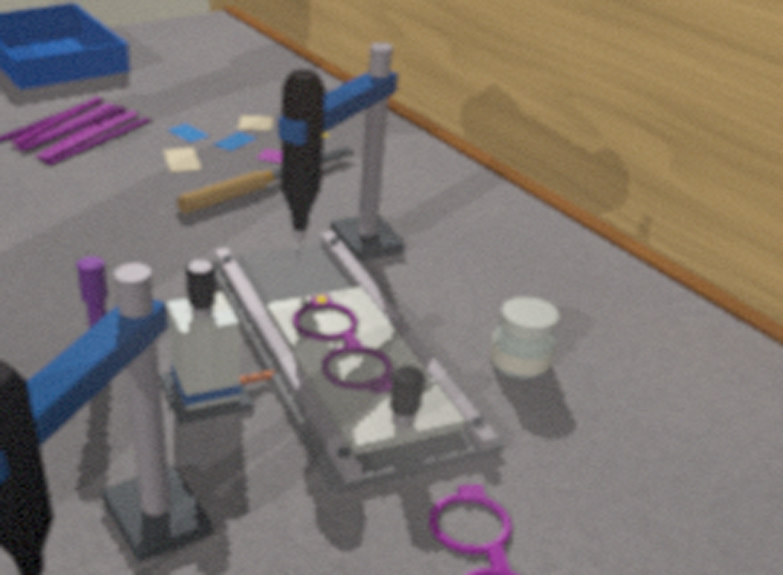

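```bash
python3 - <<'E'
from h import *
im={}
for c in ("top","side"):
    ps=[vision.read_camera(c) for _ in range(3)]
    p=np.mean([a[0].astype(float) for a in ps],0).astype(np.uint8); d=np.median([a[1] for a in ps],0); X=cloud(c,d)
    np.save(f"{c}d.npy",d); cv2.imwrite(f"pics/{c}avg.png",p)
    hsv=cv2.cvtColor(p,cv2.COLOR_BGR2HSV)
    m=((hsv[...,0]>14)&(hsv[...,0]<34)&(hsv[...,1]>120)&(hsv[...,2]>110)).astype(np.uint8)
    n,l,s,ce=cv2.connectedComponentsWithStats(m)
    for k in range(1,n):
        if s[k,4]>3: print(c,"yellow",s[k],ce[k],np.round(atz(c,ce[k],34),1))
    # handpiece: dark points z 120..185 near 620,155 ; knob 60..88
    for nm,(cx,cy),z0,z1,rad in (("hand",(620,155),110,255,35),("knob",(571,-73),50,90,25),("grip",(468,47),112,155,25),("col2",(360,-80),60,185,50),("hand2",(275,-127),100,255,45)):
        mm=(np.hypot(X[...,0]-cx,X[...,1]-cy)<rad)&(X[...,2]>z0)&(X[...,2]<z1)&(d>0)
        Q=X[mm]
        if len(Q)>10: print(c,nm,len(Q),"min",Q.min(0).round(),"max",Q.max(0).round(),"med",np.median(Q,0).round(1))
p=cv2.imread("pics/sideavg.png")
cv2.imwrite("pics/tip.png",cv2.resize(p[170:240,210:300],None,fx=8,fy=8,interpolation=cv2.INTER_CUBIC))
p=cv2.imread("pics/topavg.png")
cv2.imwrite("pics/rigt.png",cv2.resize(p[150:265,200:345],None,fx=5,fy=5,interpolation=cv2.INTER_CUBIC))
E
```

```text
top yellow [105 106  19  16 180] [113.95555556 113.86666667] [799.4 468.3  34. ]
top yellow [149 154   5   3  14] [150.85714286 154.92857143] [691.7 368.4  34. ]
top yellow [254 189   3   4  11] [255.09090909 190.63636364] [601.3  95.4  34. ]
top hand 286 min [589. 137. 139.] max [654. 182. 255.] med [617.1 159.6 217.8]
top knob 88 min [559. -86.  51.] max [580. -64.  86.] med [569.4 -73.4  82.7]
top grip 76 min [456.  42. 120.] max [476.  63. 153.] med [466.9  53.9 150.1]
top col2 63 min [368. -63.  63.] max [385. -49. 163.] med [381.  -52.1 117.2]
top hand2 398 min [ 258. -145.  135.] max [317. -93. 255.] med [ 289.2 -113.2  218.7]
side yellow [444   0   3   4   4] [445.    1.5] [6804.1 3987.5   34. ]
side yellow [420   3   3   5   7] [421.           4.85714286] [5800.  3711.3   34. ]
side yellow [455   2   3   4   6] [455.83333333   3.16666667] [6730.4 3721.9   34. ]
side yellow [459   2   2   5   6] [459.16666667   4.33333333] [6598.5 3569.8   34. ]
side yellow [463   2  11   6  18] [467.88888889   4.66666667] [6713.5 3485.7   34. ]
side yellow [491   2   9   4  12] [494.83333333
[... 2185 characters left out ...]
9   3   2   4] [440.  249.5] [ 914.4 -202.6   34. ]
side yellow [453 253  59  42 257] [486.49805447 277.06225681] [ 926.9 -307.6   34. ]
side yellow [449 255   4   3   5] [450.4 256. ] [ 916.4 -228.4   34. ]
side yellow [508 294   4   4   7] [510.         295.57142857] [ 920.2 -361.    34. ]
side hand 806 min [590. 135. 111.] max [653. 172. 255.] med [604.8 141.9 199.3]
side knob 188 min [559. -88.  50.] max [582. -65.  84.] med [567.2 -81.5  74.8]
side grip 183 min [457.  40. 112.] max [477.  61. 151.] med [464.7  44.9 137.1]
side col2 525 min [366. -70.  60.] max [386. -56. 185.] med [373.7 -67.8 125. ]
side hand2 2058 min [ 253. -150.  100.] max [318. -95. 255.] med [ 275.5 -141.6  206.8]
```

View pics/tip.png

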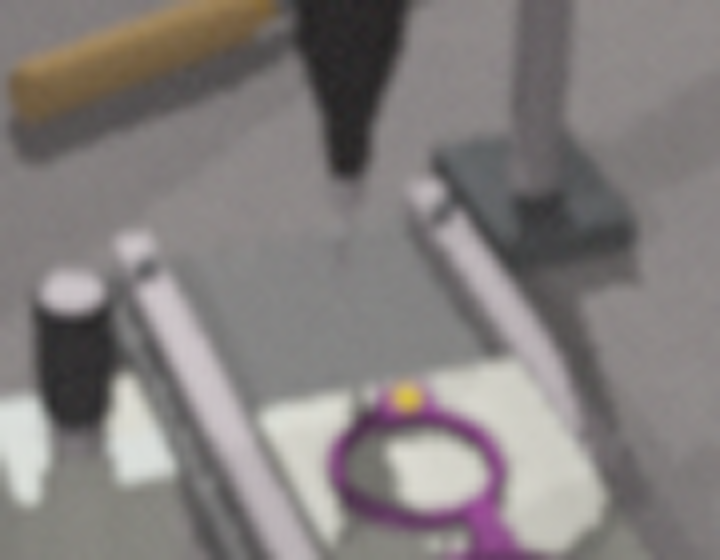

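View pics/rigt.png

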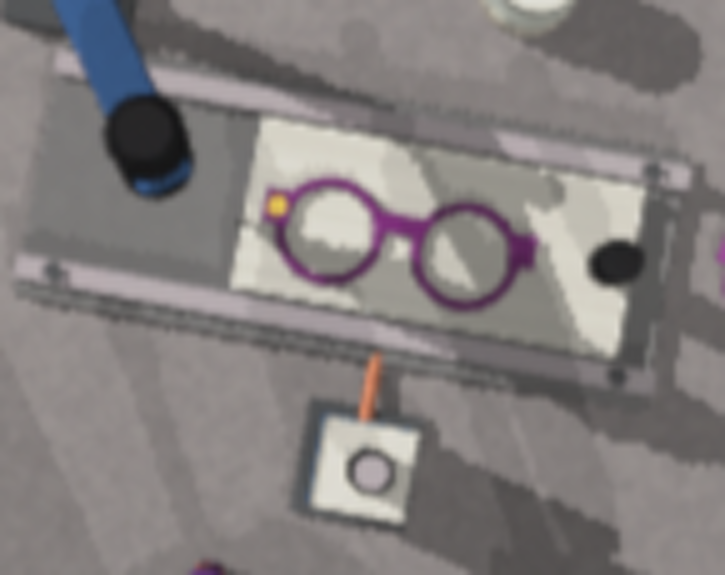

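```bash
python3 - <<'E'
from h import *
from scipy.optimize import least_squares
d=np.load("sided.npy");X=cloud("side",d);dt=np.load("topd.npy");Xt=cloud("top",dt)
def circ(X,d,c,z0,z1,rad,R):
    Q=X[(np.hypot(X[...,0]-c[0],X[...,1]-c[1])<rad)&(X[...,2]>z0)&(X[...,2]<z1)&(d>0)]
    s=least_squares(lambda p:np.hypot(Q[:,0]-p[0],Q[:,1]-p[1])-R,c,loss="soft_l1",f_scale=1.);return s.x.round(1),np.sqrt(np.mean(s.fun**2)).round(2),len(Q)
print("hand",circ(X,d,(617,157),120,180,24,18), circ(X,d,(617,157),225,250,24,18))
print("knob",circ(X,d,(571,-73),48,80,18,12))
print("grip",circ(X,d,(468,50),115,148,18,11))
print("hand2",circ(X,d,(290,-115),120,250,26,18))
print("col2",circ(X,d,(375,-58),60,185,20,10))
tip=atz("side",(252.7,201.4),45);dot=atz("side",(260.4,219.3),34);dott=atz("top",(255.1,190.6),34)
print("tip",tip,"dot",dot,dott)
# tops
for n,c,z in(("knobtop",(571,-73),83),("rodtop",(468,50),150)):
    for nm,XX,dd in(("top",Xt,dt),("side",X,d)):
        Q=XX[(np.hypot(XX[...,0]-c[0],XX[...,1]-c[1])<16)&(abs(XX[...,2]-z)<4)&(dd>0)];print(n,nm,len(Q),Q.mean(0).round(1),((Q.min(0)+Q.max(0))/2).round(1))
# guides: top-cloud z 19..27 points near rig
Q=Xt[(Xt[...,2]>21)&(Xt[...,2]<25.5)&(Xt[...,0]>500)&(Xt[...,0]<690)&(Xt[...,1]>-130)&(Xt[...,1]<240)]
print(len(Q), cv2.minAreaRect(Q[:,:2].astype(np.float32)))
# pump top edges
Q=Xt[(abs(Xt[...,2]-100)<3)&(abs(Xt[...,0]-468)<45)&(abs(Xt[...,1]-50)<45)]
print("pump",len(Q),cv2.minAreaRect(Q[:,:2].astype(np.float32)))
for l in (dot,dott):
  k=np.array([570.5,-74]); u=(l[:2]-k); L=np.linalg.norm(u); print("L",L,"ang",np.degrees(np.arctan2(-u[0],u[1])),"along",(tip[:2]-l[:2])@u/L,"perp",np.cross(u/L,tip[:2]-l[:2]))
E
```

```text
hand (array([612.9, 155.3]), np.float64(1.15), 266) (array([612.6, 155.4]), np.float64(1.0), 153)
knob (array([572.3, -75. ]), np.float64(0.54), 127)
grip (array([467.9,  52.6]), np.float64(0.71), 128)
hand2 (array([ 289. , -117.8]), np.float64(4.51), 440)
col2 (array([376.6, -59.2]), np.float64(0.45), 525)
tip [616.52309005 162.34417071  45.        ] dot [602.15624463  96.97656084  34.        ] [601.34938363  95.32945443  34.        ]
knobtop top 71 [570.2 -74.9  83.1] [570.3 -75.   82.6]
knobtop side 72 [570.8 -76.9  82.1] [571.4 -75.9  81.7]
rodtop top 68 [466.2  52.1 150.3] [465.9  51.6 150. ]
rodtop side 55 [466.4  50.  149. ] [466.5  51.4 148.6]
960 ((593.2698974609375, 55.42765808105469), (339.5233459472656, 122.1376953125), 80.03169250488281)
pump 246 ((465.9075622558594, 51.98448181152344), (43.974815368652344, 43.69824981689453), 80.31221008300781)
L 173.88243781203002 ang -10.489506621672897 along 66.89076622692357 perp -2.226221213023104
L 172.11667149952245 ang -10.325221500180437 along 68.6491595097554 perp -2.916584043834165<stdin>:25: DeprecationWarning: Arrays of 2-dimensional vectors are deprecated. Use arrays of 3-dimensional vectors instead. (deprecated in NumPy 2.0)
```

```bash
cat >> h.py <<'E'
def plan(target,yaxis_deg):
    s=status.read_state(); R=Ro.from_rotvec(s["eef_rot"]).as_matrix()
    dl=R.T@(np.array(target,float)-s["tcp_pos"])
    ang=np.degrees(np.arctan2(R[1,1],R[0,1])); turn=-(yaxis_deg-ang)
    turn=(turn+90)%180-90
    print("tcp",s["tcp_pos"].round(1),"tool delta mm",dl.round(1),"turn tool deg",round(turn,1),"zaxis",R[:,2].round(3),"yang",ang.round(1),"F",s["force"].round(1),"gap",round(s["finger_gap"],3),"t",s["time_s"])
E
python3 - <<'E'
from h import *
plan((571,-75,404),80)
dt=np.load("topd.npy");X=cloud("top",dt)
for z0,z1,c,rad in((256,268,(615,157),40),(240,252,(715,210),40),(193,222,(670,185),200)):
    Q=X[(np.hypot(X[...,0]-c[0],X[...,1]-c[1])<rad)&(X[...,2]>z0)&(X[...,2]<z1)]
    if len(Q): print(len(Q),Q.mean(0).round(1),((Q.min(0)+Q.max(0))/2).round(1),np.ptp(Q,axis=0).round(1))
print(proj("side",(613,155.4,45)),proj("side",(613,155.4,130)))
E
```

```text
tcp [201.4 484.8 404.7] tool delta mm [-556.1 -375.1    0.7] turn tool deg -12.6 zaxis [-0. -0. -1.] yang 67.4 F [ 0.4 -0.1  0.2] gap 1.002 t 1.4
113 [610.7 154.7 258.2] [610.8 155.1 258.9] [25.5 25.3  5.3]
73 [720.9 206.2 246.9] [720.9 206.4 246.4] [18.8 17.3  8.7]
571 [669.1 182.1 216.5] [663.3 180.2 207.7] [149.5  85.9  28.4]
[252.84618506 203.06576858] [253.51579403 175.86437102]
```

```bash
python3 -m inch '-0.02 -0.013 0 0;-0.045 -0.03 0 0;-0.045 -0.03 0 0;-0.045 -0.03 0 0;-0.045 -0.03 0 0;-0.045 -0.03 0 0;-0.045 -0.03 0 0;-0.045 -0.03 0 0;-0.045 -0.03 0 0;-0.045 -0.03 0 0;-0.045 -0.03 0 0;-0.045 -0.031 0 0;-0.041 -0.031 0 0;0 0 0 -6.3;0 0 0 -6.3;0 0 0 0' 0.0854; python3 - <<'E'
from h import *
plan((571,-75,220),80)
for c in("side","wrist"):
    p,d=vision.read_camera(c);cv2.imwrite(f"pics/{c}2.png",p)
E
```

```text
time_s: 3.4
tcp_pos: [571.0, -75.1, 404.6]
eef_rot: [-0.274, -3.129, 0.0]
force: [-0.2, -0.2, -0.7]
finger_gap: 1.0
tcp [571.  -75.1 404.6] tool delta mm [-0.000e+00  1.000e-01  1.846e+02] turn tool deg -0.0 zaxis [-0. -0. -1.] yang 80.0 F [-0.2 -0.2 -0.7] gap 1.0 t 3.4
```

View pics/side2.png

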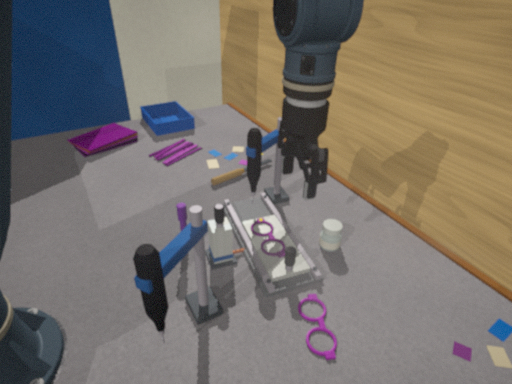

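View pics/wrist2.png

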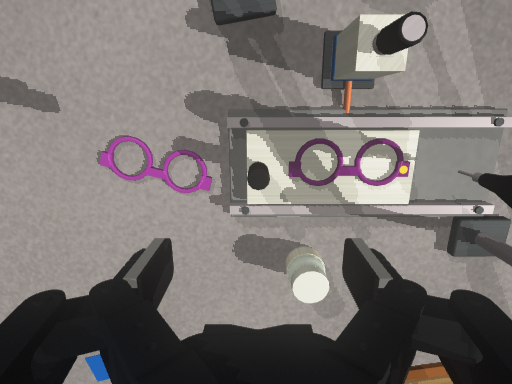

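```bash
python3 - <<'E'
from h import *
s=status.read_state();p,d=vision.read_camera("wrist");X=cloud("wrist",d,s)
p=np.ascontiguousarray(p)
for l,z in(("dot",34),("knob_top",83),("drill_tip",45),("rod_top",150),("mouth",100)):
    for m in models.mark_of("wrist",l)[:2]: print(l,round(m["conf"],2),np.round(m["location"],1),atz("wrist",m["location"],z,s).round(1))
hsv=cv2.cvtColor(p,cv2.COLOR_BGR2HSV)
m=((hsv[...,0]>20)&(hsv[...,0]<34)&(hsv[...,1]>120)&(hsv[...,2]>110)).astype(np.uint8)
n,l,st,ce=cv2.connectedComponentsWithStats(m)
for k in range(1,n):
    if st[k,4]>15: print("yellow",st[k],ce[k],atz("wrist",ce[k],34,s).round(1))
for n,c,z in(("knobtop",(571,-73),83),("rodtop",(468,50),150)):
    Q=X[(np.hypot(X[...,0]-c[0],X[...,1]-c[1])<20)&(abs(X[...,2]-z)<4)&(d>0)];print(n,len(Q),Q.mean(0).round(1),((Q.min(0)+Q.max(0))/2).round(1))
cv2.imwrite("pics/wz.png",cv2.resize(p[140:210,390:512],None,fx=6,fy=6,interpolation=cv2.INTER_CUBIC))
E
```

```text
dot 0.76 [401.2 169.6] [602.   94.8  34. ]
knob_top 0.57 [260.  176.6] [569.4 -72.3  83. ]
drill_tip 0.64 [457.8 170.4] [611.1 154.6  45. ]
rod_top 0.65 [411.5  28.1] [467.3  51.8 150. ]
mouth 0.78 [383.6  41.8] [466.5  53.4 100. ]
yellow [399 166   8   8  49] [402.75510204 169.16326531] [601.8  96.6  34. ]
knobtop 392 [570.9 -74.8  82.9] [571.  -74.8  82.3]
rodtop 874 [467.5  51.4 150. ] [467.5  52.3 149.2]
```

View pics/wz.png

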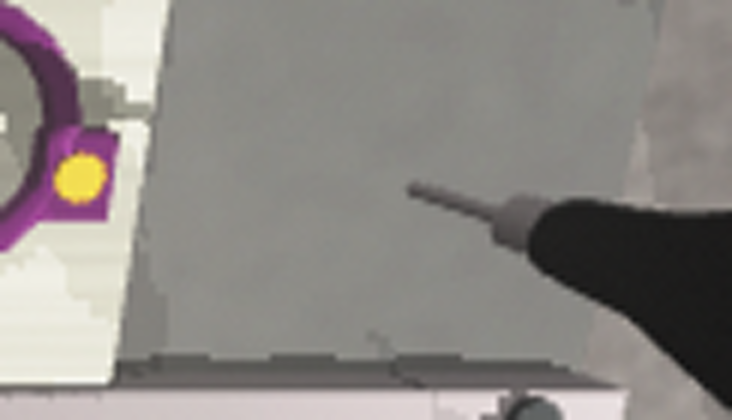

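```bash
python3 -m inch '0 0 0.04 0;0 0 0.05 0;0 0 0.03 0' ; python3 - <<'E'
from h import *
print(status.read_state()["qpos"].round(3))
for c in("side","top"):
    p,d=vision.read_camera(c);cv2.imwrite(f"pics/{c}3.png",p)
X=cloud("top",d); 
for x0 in range(200,600,40):
    Q=X[(X[...,0]>x0)&(X[...,0]<x0+40)&(X[...,2]>270)&(d>0)]
    if len(Q): print(x0,np.median(Q,0).round(),Q.min(0).round())
E
```

```text
time_s: 4.18
tcp_pos: [570.3, -74.7, 282.6]
eef_rot: [-0.273, -3.128, 0.0]
force: [-0.7, -0.5, 0.9]
finger_gap: 1.003
[-0.13   0.389 -0.117  1.067 -0.     0.044]
320 [350. -29. 708.] [ 324. -114.  634.]
360 [379. -37. 694.] [ 360. -118.  612.]
400 [418. -42. 674.] [ 400. -119.  604.]
440 [459. -47. 655.] [ 440. -114.  592.]
480 [500. -54. 630.] [ 480. -118.  528.]
520 [540. -56. 615.] [ 520. -124.  271.]
560 [579. -62. 599.] [ 560. -129.  271.]
```

View pics/side3.png

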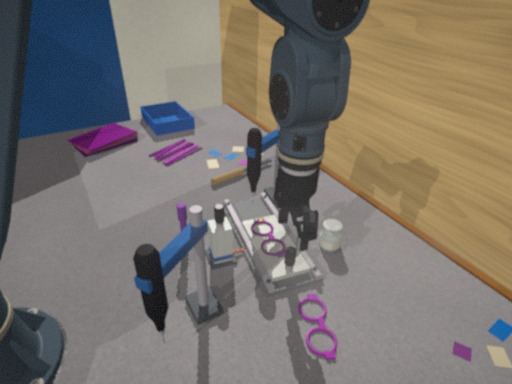

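View pics/top3.png

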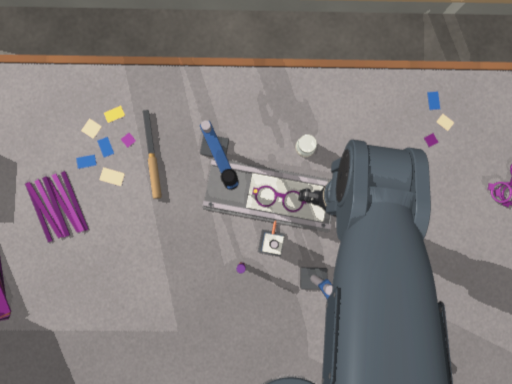

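```bash
python3 -m inch '0 0 0.035 0;0 0 0.025 0;0 0 0.003 0'; python3 -m inch '0 0 0 0;0 0 0 0;0 0 0 0;0 0 0 0;0 0 0 0;0 0 0 0' 0.01; python3 - <<'E'
from h import *
plan((571,-75,220),80)
E
```

```text
time_s: 4.65
tcp_pos: [570.9, -74.8, 221.7]
eef_rot: [-0.273, -3.128, 0.0]
force: [0.5, 0.5, 0.5]
finger_gap: 0.998
time_s: 5.4
tcp_pos: [571.2, -74.8, 222.7]
eef_rot: [0.273, 3.128, 0.0]
force: [-0.7, 0.7, 6.3]
finger_gap: 0.267
tcp [571.2 -74.8 222.7] tool delta mm [ 0.2 -0.2  2.7] turn tool deg 0.0 zaxis [ 0.001 -0.    -1.   ] yang 80.0 F [-0.7  0.7  6.3] gap 0.267 t 5.4
```

```bash
python3 -m inch '0 0.005 0 0;0 0.01 0 0;0 0.01 0 0;0 0.01 0 0;0 0.01 0 0;0 0.005 0 0;0 0.003 0 0;0 0 0 0;0 0 0 0'; python3 - <<'E'
from h import *
plan((580.4,-21,220),80)
s=status.read_state()
p,d=vision.read_camera("wrist");cv2.imwrite("pics/wrist4.png",p)
for l,z in(("dot",34),("drill_tip",45)):
    for m in models.mark_of("wrist",l)[:2]: print(l,round(m["conf"],2),np.round(m["location"],1),atz("wrist",m["location"],z,s).round(1))
print(proj("wrist",(611.3,155.2,45),s))
p,d=vision.read_camera("side");cv2.imwrite("pics/side4.png",cv2.resize(p[150:260,190:340],None,fx=5,fy=5,interpolation=cv2.INTER_CUBIC))
for l,z in(("dot",34),("drill_tip",45)):
    for m in models.mark_of("side",l)[:2]: print(l,round(m["conf"],2),np.round(m["location"],1),atz("side",m["location"],z,s).round(1))
E
```

```text
time_s: 6.52
tcp_pos: [580.4, -22.6, 222.7]
eef_rot: [0.272, 3.128, 0.0]
force: [-0.0, 0.9, 5.3]
finger_gap: 0.266
tcp [580.4 -22.6 222.7] tool delta mm [0.3 1.5 2.7] turn tool deg 0.0 zaxis [ 0.001  0.    -1.   ] yang 80.0 F [-0.   0.9  5.3] gap 0.266 t 6.525
[580.93211406 239.7356881 ]
dot 0.64 [251.3 205.2] [612.2 162.1  34. ]
drill_tip 0.7 [220.7 220.2] [505.4 129.1  45. ]
drill_tip 0.61 [251.  208.3] [596.9 137.1  45. ]
```

View pics/wrist4.png

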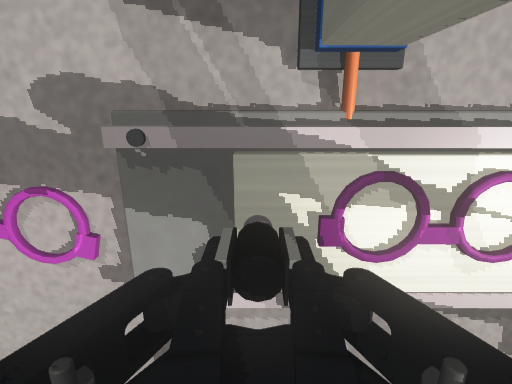

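View pics/side4.png

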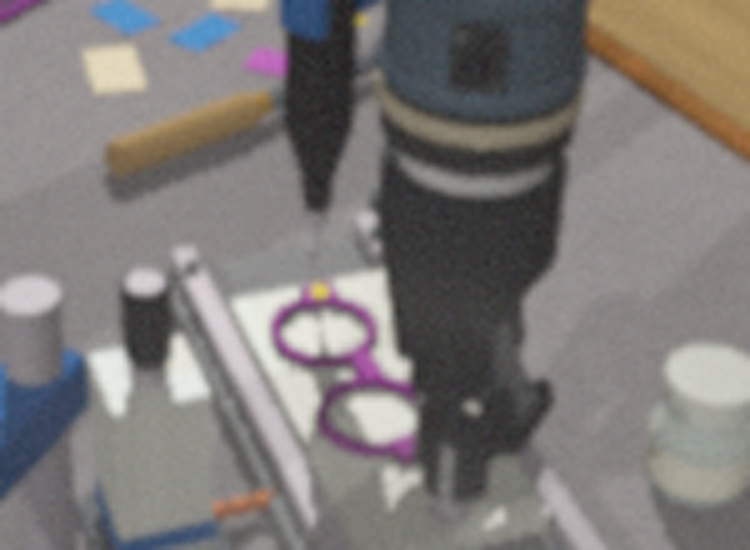

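```bash
python3 -m inch '0 0.004 0 0;0 0.002 0 0;0 0 0 0;0 0 0 0;0 0 0 0'; python3 -m inch '0 0 0 0;0 0 0 0;0 0 0 0;0 0 0 0' 0.0854;python3 -m inch '0 0 -0.03 0;0 -0.01 -0.05 0;0 -0.04 -0.045 0;0 -0.04 -0.04 0;0 0 0 0;0 0 0 0'; python3 - <<'E'
from h import *
s=status.read_state();plan((0,0,0),80)
p,d=vision.read_camera("wrist");p=np.ascontiguousarray(p);cv2.imwrite("pics/wrist5.png",p)
hsv=cv2.cvtColor(p,cv2.COLOR_BGR2HSV)
m=((hsv[...,0]>20)&(hsv[...,0]<34)&(hsv[...,1]>120)&(hsv[...,2]>110)).astype(np.uint8)
n,l,st,ce=cv2.connectedComponentsWithStats(m)
for k in range(1,n):
    if st[k,4]>10: print("yellow",st[k],ce[k],atz("wrist",ce[k],34,s).round(1))
for l,z in(("dot",34),("drill_tip",45),("knob_top",83)):
    for m in models.mark_of("wrist",l)[:2]: print(l,round(m["conf"],2),np.round(m["location"],1),atz("wrist",m["location"],z,s).round(1))
X=cloud("wrist",d,s);Q=X[(np.hypot(X[...,0]-581,X[...,1]+15)<25)&(abs(X[...,2]-83)<4)&(d>0)];print(len(Q),Q.mean(0).round(1),((Q.min(0)+Q.max(0))/2).round(1))
u,v=proj("wrist",(611,152,40),s);u,v=int(u)-30,int(v)-25;print(u,v)
cv2.imwrite("pics/wz5.png",cv2.resize(p[max(v,0):v+50,u:u+60],None,fx=12,fy=12,interpolation=cv2.INTER_CUBIC))
p,d=vision.read_camera("side");cv2.imwrite("pics/side5.png",cv2.resize(p[170:230,220:290],None,fx=10,fy=10,interpolation=cv2.INTER_CUBIC))
E
```

```text
time_s: 7.45
tcp_pos: [581.4, -16.8, 222.7]
eef_rot: [0.273, 3.128, -0.0]
force: [-1.3, 0.3, 5.9]
finger_gap: 0.267
time_s: 7.95
tcp_pos: [581.2, -16.7, 221.6]
eef_rot: [-0.273, -3.13, 0.0]
force: [0.4, -0.5, -0.0]
finger_gap: 0.999
time_s: 8.7
tcp_pos: [565.5, -105.4, 386.3]
eef_rot: [-0.274, -3.129, -0.0]
force: [0.1, 1.2, -0.9]
finger_gap: 0.999
tcp [ 565.5 -105.4  386.3] tool delta mm [575.    5.5 386.5] turn tool deg 0.0 zaxis [-0.  0. -1.] yang 80.0 F [ 0.1  1.2 -0.9] gap 0.999 t 8.7
yellow [485 169   9   9  60] [489.06666667 173.01666667] [611.8 154.4  34. ]
dot 0.72 [490.2 175.2] [614.6 155.8  34. ]
drill_tip 0.9 [497.5 172.7] [609.  155.1  45. ]
knob_top 0.9 [349.4 185.9] [583.6 -17.5  83. ]
knob_top 0.22 [504.3 239.9] [669.3 135.7  83. ]
450 [580.8 -17.9  82.8] [581.4 -17.7  82.1]
460 148
```

View pics/wz5.png

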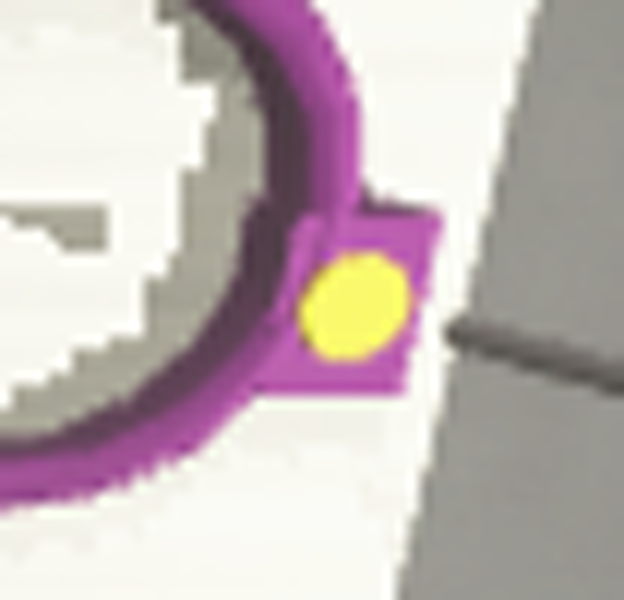

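View pics/side5.png

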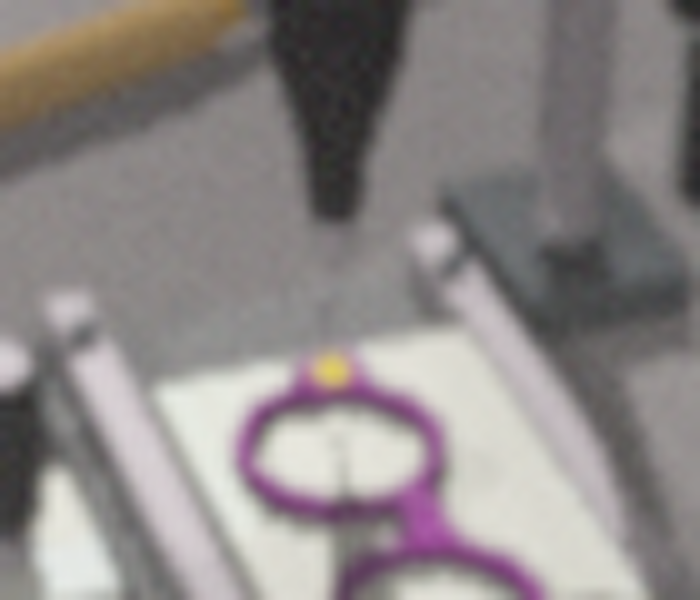

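```bash
python3 - <<'E'
from h import *
s=status.read_state()
t=atz("wrist",(497.3,175.4),45,s);dd=atz("wrist",(489.1,173.0),34,s);u=np.array([.1736,.985]);v=np.array([.985,-.1736])
print(t,dd,"along",(t-dd)[:2]@u,"perp",(t-dd)[:2]@v)
# side: tip at (33.4?) dot
ds=atz("side",(220+33.4-.45,170+37.0-.45),34);print("side dot",ds,"where tip pix if aligned",proj("side",(ds[0],ds[1],45)),"crop px",(proj("side",(ds[0],ds[1],45))-[219.55,169.55])*10)
E
```

```text
[611.15793893 155.41230723  45.        ] [610.82020897 154.8502887   34.        ] along 0.6122181709896507 perp 0.23509759606204672
side dot [613.07861948 154.52855526  34.        ] where tip pix if aligned [253.03310134 203.22329811] crop px [334.83101341 336.73298109]
```

```bash
python3 - <<'E'
from h import *
plan((467,52,400),80)
E
```

```text
tcp [ 565.6 -104.6  385.7] tool delta mm [124.1 137.3 -14.1] turn tool deg 0.1 zaxis [-0.002  0.    -1.   ] yang 80.1 F [0.1 0.9 0.9] gap 0.998 t 8.95
```

```bash
python3 -m inch '0.02 0.02 -0.005 0;0.035 0.04 -0.005 0;0.035 0.04 -0.004 0;0.025 0.027 0 0;0.009 0.01 0 0;0 0 0 0;0 0 0 0;0 0 0 0'; python3 - <<'E'
from h import *
s=status.read_state();plan((467,52,287),80)
p,d=vision.read_camera("wrist");p=np.ascontiguousarray(p);cv2.imwrite("pics/wrist6.png",p)
hsv=cv2.cvtColor(p,cv2.COLOR_BGR2HSV)
m=((hsv[...,0]>20)&(hsv[...,0]<34)&(hsv[...,1]>120)&(hsv[...,2]>110)).astype(np.uint8)
n,l,st,ce=cv2.connectedComponentsWithStats(m)
for k in range(1,n):
    if st[k,4]>10: print("yellow",st[k],ce[k],atz("wrist",ce[k],34,s).round(1))
for l,z in(("dot",34),("drill_tip",45),("rod_top",150),("mouth",100)):
    for m in models.mark_of("wrist",l)[:2]: print(l,round(m["conf"],2),np.round(m["location"],1),atz("wrist",m["location"],z,s).round(1))
X=cloud("wrist",d,s);Q=X[(np.hypot(X[...,0]-467,X[...,1]-52)<22)&(abs(X[...,2]-150)<4)&(d>0)];print(len(Q),Q.mean(0).round(1),((Q.min(0)+Q.max(0))/2).round(1))
Q=X[(abs(X[...,2]-100)<3)&(abs(X[...,0]-468)<45)&(abs(X[...,1]-50)<45)]
print("pump",len(Q),cv2.minAreaRect(Q[:,:2].astype(np.float32)))
E
```

```text
time_s: 9.95
tcp_pos: [467.8, 50.3, 400.5]
eef_rot: [-0.275, -3.129, 0.0]
force: [0.5, -0.3, -0.2]
finger_gap: 1.005
tcp [467.8  50.3 400.5] tool delta mm [  1.    1.6 113.5] turn tool deg -0.0 zaxis [-0. -0. -1.] yang 80.0 F [ 0.5 -0.3 -0.2] gap 1.005 t 9.95
dot 0.74 [355.8 265.2] [616.  154.6  34. ]
drill_tip 0.59 [45.6 12.8] [ 272.2 -130.2   45. ]
rod_top 0.85 [256.  197.9] [465.9  48.9 150. ]
rod_top 0.63 [340.  105.8] [406.9 121.7 150. ]
mouth 0.67 [258.1 181.5] [465.5  50.7 100. ]
547 [466.4  53.  150.1] [467.   52.8 149.1]
pump 1352 ((467.0470275878906, 52.89364242553711), (44.05642318725586, 44.00875473022461), 79.80155944824219)
```

View pics/wrist6.png

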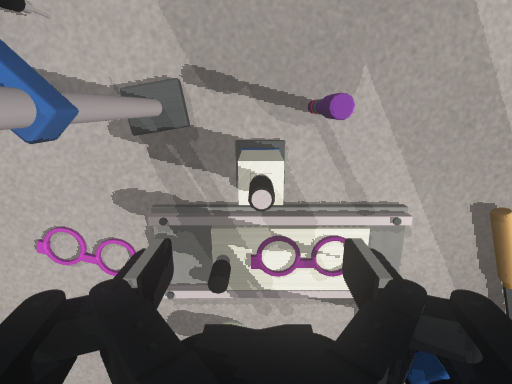

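```bash
python3 -m inch '0.001 0.002 0 0;0 0 0.03 0;0 0 0.04 0;0 0 0.03 0;0 0 0.013 0;0 0 0 0;0 0 0 0;0 0 0 0'; python3 - <<'E'
from h import *
s=status.read_state();plan((467,52.7,287),80)
p,d=vision.read_camera("wrist");cv2.imwrite("pics/wrist7.png",p)
X=cloud("wrist",d,s);Q=X[(np.hypot(X[...,0]-467,X[...,1]-52)<22)&(abs(X[...,2]-150)<4)&(d>0)];print(len(Q),Q.mean(0).round(1) if len(Q) else 0)
Q=X[(abs(X[...,2]-100)<3)&(abs(X[...,0]-468)<45)&(abs(X[...,1]-50)<45)]
print("pump",len(Q),cv2.minAreaRect(Q[:,:2].astype(np.float32)))
E
```

```text
time_s: 11.2
tcp_pos: [467.0, 53.2, 288.7]
eef_rot: [0.273, 3.128, 0.0]
force: [0.6, -0.3, 0.9]
finger_gap: 1.001
tcp [467.   53.2 288.7] tool delta mm [-0.1 -0.5  1.7] turn tool deg 0.0 zaxis [ 0.002  0.    -1.   ] yang 80.0 F [ 0.6 -0.3  0.9] gap 1.001 t 11.2
1819 [465.6  53.2 150.1]
pump 3467 ((467.0798034667969, 52.871543884277344), (44.14364242553711, 44.44620895385742), 79.69673919677734)
```

View pics/wrist7.png

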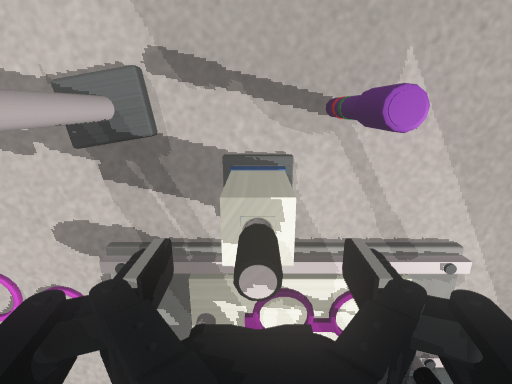

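```bash
python3 -m inch '0 0 0 0;0 0 0 0;0 0 0 0;0 0 0 0;0 0 0 0;0 0 0 0;0 0 0 0' 0.008; python3 - <<'E'
from h import *
s=status.read_state();plan((467,52.7,287),80);print(s["ft_torque"].round(2),Ro.from_rotvec(s["eef_rot"]).as_matrix().T@s["force"])
E
```

```text
time_s: 12.12
tcp_pos: [466.6, 53.2, 287.9]
eef_rot: [0.273, 3.129, 0.0]
force: [-1.1, 0.9, 3.8]
finger_gap: 0.239
tcp [466.6  53.2 287.9] tool delta mm [-0.4 -0.4  0.9] turn tool deg 0.0 zaxis [ 0.  0. -1.] yang 80.0 F [-1.1  0.9  3.8] gap 0.239 t 12.125
[0.26 0.14 0.  ] [ 1.25559935  0.67259912 -3.81094117]
```

```bash
python3 -m inch '0 0 -0.003 0;0 0 -0.004 0;0 0 -0.004 0;0 0 -0.004 0;0 0 0 0;0 0 0 0'; python3 - <<'E'
from h import *
s=status.read_state();plan((467,52.7,327.9),80);print(s["ft_torque"].round(2))
E
```

```text
time_s: 12.88
tcp_pos: [466.5, 53.1, 302.7]
eef_rot: [-0.273, -3.13, 0.0]
force: [0.2, 0.9, -3.5]
finger_gap: 0.24
tcp [466.5  53.1 302.7] tool delta mm [ -0.5  -0.4 -25.2] turn tool deg 0.0 zaxis [-0. -0. -1.] yang 80.0 F [ 0.2  0.9 -3.5] gap 0.24 t 12.875
[-0.04  0.02  0.03]
```

```bash
python3 -m inch '0 0 -0.004 0;0 0 -0.004 0;0 0 -0.004 0;0 0 -0.004 0;0 0 -0.004 0;0 0 -0.003 0;0 0 -0.002 0;0 0 0 0;0 0 0 0'; python3 - <<'E'
from h import *
s=status.read_state();plan((467,52.7,327.9),80);print(s["ft_torque"].round(2))
p,d=vision.read_camera("wrist");cv2.imwrite("pics/wrist8.png",p)
for l,z in(("green_ring",109),):
    for m in models.mark_of("wrist",l)[:2]: print(l,m)
p,d=vision.read_camera("side");cv2.imwrite("pics/side8.png",cv2.resize(p[150:270,190:320],None,fx=5.5,fy=5,interpolation=cv2.INTER_CUBIC))
for l,z in(("green_ring",109),):
    for m in models.mark_of("side",l)[:2]: print(l,m,proj("side",(467,52.5,109)))
E
```

```text
time_s: 14.0
tcp_pos: [466.5, 53.1, 327.6]
eef_rot: [-0.273, -3.13, 0.0]
force: [0.3, 0.4, -3.4]
finger_gap: 0.241
tcp [466.5  53.1 327.6] tool delta mm [-0.6 -0.3 -0.3] turn tool deg 0.0 zaxis [-0. -0. -1.] yang 80.0 F [ 0.3  0.4 -3.4] gap 0.241 t 14.0
[ 0.04 -0.05 -0.05]
green_ring {'location': [258.5, 216.7], 'conf': 0.93}
green_ring {'location': [336.8, 105.6], 'conf': 0.77}
green_ring {'location': [215.9, 225.0], 'conf': 0.66} [219.06337109 221.30585005]
green_ring {'location': [220.5, 237.8], 'conf': 0.66} [219.06337109 221.30585005]
```

View pics/wrist8.png

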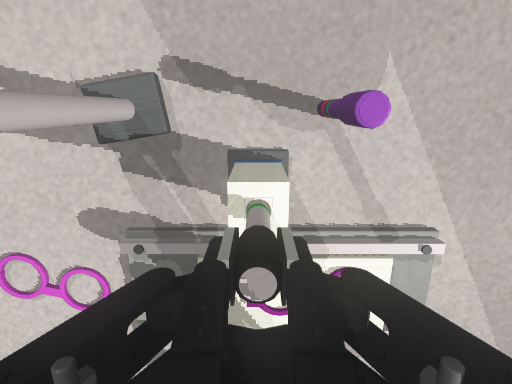

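View pics/side8.png

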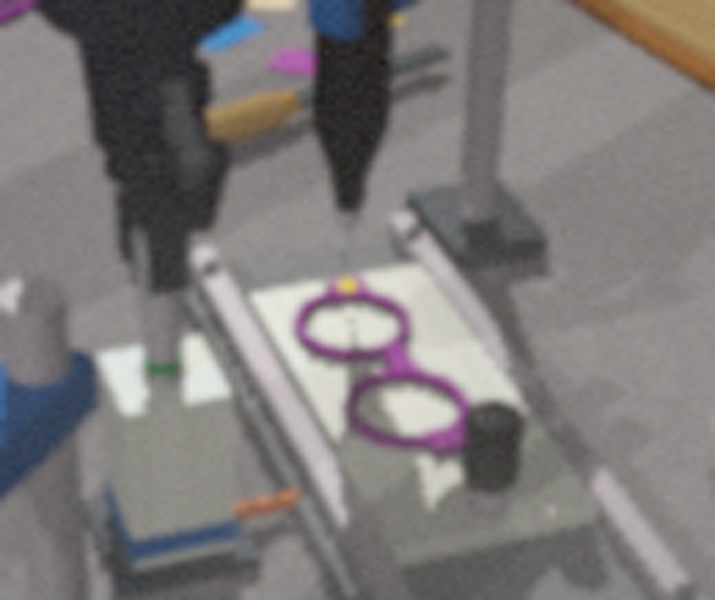

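```bash
python3 - <<'E'
from h import *
s=status.read_state()
p,d=vision.read_camera("wrist");X=cloud("wrist",d,s)
cv2.imwrite("pics/wz9.png",cv2.resize(p[170:300,210:310],None,fx=6,fy=4.6,interpolation=cv2.INTER_CUBIC))
Q=X[(np.hypot(X[...,0]-467,X[...,1]-52)<9)&(X[...,2]>170)&(X[...,2]<200)&(d>0)];print(len(Q),np.median(Q,0).round(1))
Q=X[(abs(X[...,2]-100)<4)&(abs(X[...,0]-460)<25)&(abs(X[...,1]-52)<22)];print(np.median(Q,0))
# ring bottom/top projection if raised 40
for z in (100,106,112,119): print(z,(proj("wrist",(467-8*.985,52.7+8*.17,z),s)-[210,170])*[6,4.6])
E
```

```text
1218 [466.4  52.1 190.3]
[458.80661905  53.21519243 100.06020716]
100 [285.63318923 137.27441919]
106 [285.60938774 149.54559712]
112 [285.58418346 162.54000232]
119 [285.55283417 178.70255675]
```

View pics/wz9.png

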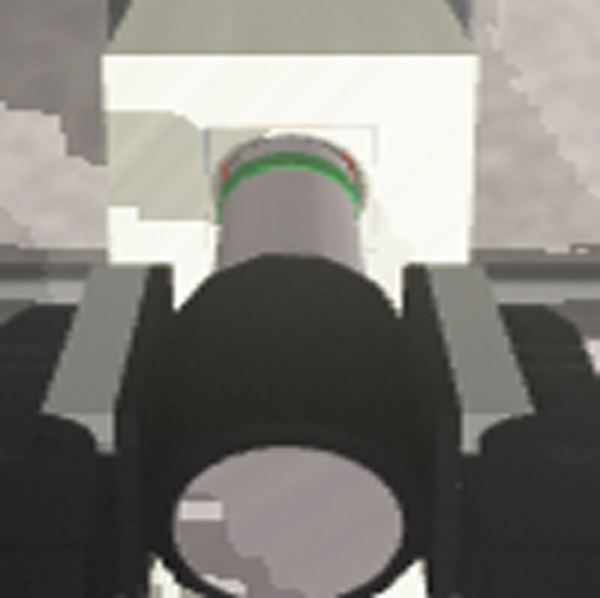

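```bash
python3 -m inch '0 0 0 0;0 0 0 0;0 0 0 0;0 0 0 0'; python3 - <<'E'
from h import *
p,d=vision.read_camera("side");plan((467,52.7,327.9),80)
hsv=cv2.cvtColor(p,cv2.COLOR_BGR2HSV)[195:220,240:270]
m=((hsv[...,0]>14)&(hsv[...,0]<34)&(hsv[...,1]>120)&(hsv[...,2]>110))
v,u=np.nonzero(m);print(len(u),atz("side",(u.mean()+240,v.mean()+195),34))
from cell import ticket
print(ticket.close_job())
E
```

```text
time_s: 14.75
tcp_pos: [466.6, 53.1, 327.7]
eef_rot: [0.273, 3.13, -0.0]
force: [-1.1, -1.3, -3.1]
finger_gap: 0.243
tcp [466.6  53.1 327.7] tool delta mm [-0.5 -0.4 -0.2] turn tool deg 0.0 zaxis [-0. -0. -1.] yang 80.0 F [ 0.1 -0.2 -3.5] gap 0.24 t 14.8
2 [613.31210996 154.6643902   34.        ]
the job is handed in; nothing more can be done
None
```

The job is handed in at about 15 s: the dot is under the drill tip and the gripper is holding the suction rod up at the right height.

- **Carriage:** I gripped the black knob, slid the carriage 59 mm along the rig and let go. The wrist camera then put the dot about 0.6 mm short of the tip along the travel and 0.2 mm to the side. The side camera agreed with this. Its last reading of the dot, (613.3, 154.7), rested on only two pixels. Early on, my reading of the faint bit end in the side picture was about 6 mm off the handpiece and wrist-camera values. I trusted those two instead.
- **Rod:** I drew it straight up by 40 mm; the top of the grip measured 190.3 mm against 150 mm at the start. Side forces stayed at about 1 N and the rod's weight showed as about 3.5 N.
- **Rings:** The green ring stands about 6 mm clear of the mouth. Going by the lift, the red ring's top is about 6 mm below it. A little red shows in the wrist picture, which I take to be the ring seen down the gap between rod and bore.
- **Not checked:** I did not view the dot and tip from the +y side, because that meant passing close to the drill stand. I planned every move to stay clear of the stand and the loose things, but took no final picture to confirm them.

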